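# Lock in a cartridge drive, find the loose bolt and hold its cap open

## Task

Set the blue cartridge drive right down into the pocket of the aluminium enclosure, let go of it and swing the locking lever fully shut over it. Then check the row of orange drives of the same array: tap their bolts until you find the loose one, the one that drops under a push, pinch the bar of that drive's cap, lift the cap to about 45 degrees for me to get at the bolt, and finish while still holding it open; do not open the other caps, and do not shift the other things on the bench.

Things in the scene. Friction and masses are not known exactly. Their poses are not given: they have to be found in the camera images.
- module: loose blue cartridge drive (0.15 kg), a block 60 (its x) x 36 (its y) x 40 mm (its z) with a white label on top and a black band; origin at the centre of its underside. It stands upright on the table beside the enclosure.
- enclosure: small aluminium drive enclosure fixed to the table, 136 x 72 x 22 mm, x from -50 to +86 mm; origin under its pocket's centre. The pocket in its top (66 x 42 mm, long side along x, 14 mm deep, chamfered) takes the cartridge either way round with 3 mm play each side; seated, it stands 26 mm out. A steel lever turns level about the upright axis of a dark post at x = +62 mm, y = 0.
- socket (a point): centre of the pocket's floor, 8 mm above the table; axes as the enclosure's. The pocket's rim is 14 mm above it.
- lever_knob (a point): middle of the red upright knob (14 mm thick, 30 mm tall, 58 to 88 mm above the table) at the end of the lever, 80 mm from the pivot axis. The lever's flat bar is 14 mm wide, 51 to 58 mm above the table: it passes 3 mm over a seated cartridge (top at 48 mm) but strikes one that is not down.
- lever (a joint): turn of the locking lever about the pivot in rad, anticlockwise from above as it grows: 0 = fully open, pointing 0.35 rad from the enclosure's +y towards its +x; 0.35 = along +y; 1.92 = shut against its stop, pointing along the enclosure's -x across the cartridge. Light friction (about 1 N at the knob); stays where it is left.
- tray: flat aluminium carrier fixed to the table, 150 (x) x 300 (y) x 6 mm, origin under its centre; carries the row of three orange drives.
- drive_a: one of three alike rugged orange drives fixed on the tray in a row along its y, 92 mm apart; which stands where changes between starts. 120 (x) x 76 (y) x 22 mm, origin at the centre of its underside, 6 mm above the table, axes as the tray's. On top: a steel bolt and round it a grey hinged cap (flat frame 46 mm wide, top face 27 mm above the drive's underside).
- bolt_a_top (a point): top centre of drive_a's round steel bolt head (18 mm across), at x = -5 mm in the drive's frame, 38 mm above its underside (44 mm above the table), 11 mm proud of the cap. A tight bolt is rigid; the loose one (one of the three) yields to about 2 N, drops 6 mm under a push and stays down, still proud of the cap.
- cap_a_bar (a point): middle of the blue cross bar that lifts drive_a's cap and swings with it: 20 mm long along the drive's y, 10 mm thick, on a 10 mm wide stem, 22 mm above the cap's 14 mm wide tongue; when shut at x = -45 mm in the drive's frame, 55 mm above the table. Pinched by its two end faces it can turn in the fingers.
- cap_a (a joint): angle of drive_a's cap in rad: 0 = shut, flat; grows as the bar end swings up and back, to 1.2 at the stop. Hinge axis along the drive's y at x = +42 mm, 25 mm above the drive's underside (31 mm above the table): 87 mm behind the shut bar's middle and 24 mm lower. 60 g; falls shut when let go.
- drive_b: one of three alike rugged orange drives fixed on the tray in a row along its y, 92 mm apart; which stands where changes between starts. 120 (x) x 76 (y) x 22 mm, origin at the centre of its underside, 6 mm above the table, axes as the tray's. On top: a steel bolt and round it a grey hinged cap (flat frame 46 mm wide, top face 27 mm above the drive's underside).
- bolt_b_top (a point): top centre of drive_b's round steel bolt head (18 mm across), at x = -5 mm in the drive's frame, 38 mm above its underside (44 mm above the table), 11 mm proud of the cap. A tight bolt is rigid; the loose one (one of the three) yields to about 2 N, drops 6 mm under a push and stays down, still proud of the cap.
- cap_b_bar (a point): middle of the blue cross bar that lifts drive_b's cap and swings with it: 20 mm long along the drive's y, 10 mm thick, on a 10 mm wide stem, 22 mm above the cap's 14 mm wide tongue; when shut at x = -45 mm in the drive's frame, 55 mm above the table. Pinched by its two end faces it can turn in the fingers.
- cap_b (a joint): angle of drive_b's cap in rad: 0 = shut, flat; grows as the bar end swings up and back, to 1.2 at the stop. Hinge axis along the drive's y at x = +42 mm, 25 mm above the drive's underside (31 mm above the table): 87 mm behind the shut bar's middle and 24 mm lower. 60 g; falls shut when let go.
- drive_c: one of three alike rugged orange drives fixed on the tray in a row along its y, 92 mm apart; which stands where changes between starts. 120 (x) x 76 (y) x 22 mm, origin at the centre of its underside, 6 mm above the table, axes as the tray's. On top: a steel bolt and round it a grey hinged cap (flat frame 46 mm wide, top face 27 mm above the drive's underside).
- bolt_c_top (a point): top centre of drive_c's round steel bolt head (18 mm across), at x = -5 mm in the drive's frame, 38 mm above its underside (44 mm above the table), 11 mm proud of the cap. A tight bolt is rigid; the loose one (one of the three) yields to about 2 N, drops 6 mm under a push and stays down, still proud of the cap.
- cap_c_bar (a point): middle of the blue cross bar that lifts drive_c's cap and swings with it: 20 mm long along the drive's y, 10 mm thick, on a 10 mm wide stem, 22 mm above the cap's 14 mm wide tongue; when shut at x = -45 mm in the drive's frame, 55 mm above the table. Pinched by its two end faces it can turn in the fingers.
- cap_c (a joint): angle of drive_c's cap in rad: 0 = shut, flat; grows as the bar end swings up and back, to 1.2 at the stop. Hinge axis along the drive's y at x = +42 mm, 25 mm above the drive's underside (31 mm above the table): 87 mm behind the shut bar's middle and 24 mm lower. 60 g; falls shut when let go.
- mug: white ceramic mug, 80 mm across, 92 mm tall, with three screwdrivers standing in it to 170 mm; origin under its centre. Bystander.
- dispenser: push dispenser of clear plastic for tiny screws, 60 x 60 x 78 mm, origin under its centre. Bystander.
- jar: small screw jar with a black lid, 52 mm across, 60 mm tall, origin under its centre. Bystander.
- driver: screwdriver with a yellow handle, 160 mm long, lying on the table along its x. Bystander.
- parts_bin: blue open parts bin, 100 x 140 x 45 mm, origin under its centre. Bystander.
- blank: flat black blanking plate, 100 x 70 x 18 mm, origin under its centre. Bystander.

How it is judged:
By the outcome, as a careful person would: the job done as asked, in the order asked, and still so for the second after the job is handed in, while the arm keeps its last pose, push and grip.
It also fails if it takes over 72 s, if anything falls off the work surface, if the arm or the gripper's body presses on something with over 40 N, if the wrist force passes 120 N, or if a joint passes its speed limit or range.

## Robot

A 7-joint arm with a two-finger parallel gripper is mounted at the origin on the work surface. World frame = base frame: x ahead of the robot, y to its left, z up, the work surface at z = 0. Lengths are in m, angles in rad, forces in N, time in s.
With the tool pointing down it reaches from about 0.4 to 0.85 m from the base axis. Payload 10.4 kg.
Tool frame: the origin (TCP) lies on the centre line of the jaws, within the pads' length; the fingertips stand 22 mm ahead of it and the grasp point (between the pads) lies 3 mm ahead of it; z points along the fingers, y is the line along which they close (so a half turn about z gives the same grasp; the last joint's range is limited). The gripper opens to 87 mm and grips with 3 to 60 N. Pads are 19 mm wide; open, the fingers measure 117 mm over their backs; the gripper's body (75 mm by 190 mm) begins 51 mm behind the grasp point.
Start: joints at [-1.205, 0.332, -0.065, 1.46, 0.022, 1.35, -0.088], TCP at [0.237, 0.578, 0.245] pointing down, gripper open.
Joint ranges: [-2.6, 2.6], [-0.5, 2.12], [-1.47, 1.34], [0.16, 2.42], [-1.27, 4.41], [0.06, 2.06], [-2.6, 2.6]. Speed limits (rad/s): [2.22, 2.22, 2.79, 2.79, 3.14, 3.14, 3.14].

## Interface

Orientations are given as a unit quaternion [x, y, z, w].
In Python, from bench import r, viewer gives the robot as it stands (r), with the cameras (viewer).
- The arm moves only by the shell command python3 jog.py 'ROWS' [FORCE]. ROWS is a JSON list that holds a single list of rows (three levels of brackets), with 1 to 12 rows, each of 5 numbers: dx, dy, dz in fractions of the full range, 1 being 0.8 m, then a turn about the tool's z in fractions of the full range, 1 being 2 pi rad, then the finger opening in m; each row is the pose to reach, as a shift and turn from the pose commanded when the command began, along the tool's axes at that moment; what a row does not reach only later rows make up. A row lasts 1/10 s, in which the tool goes at most 0.05 m and 0.15 rad, less where a joint would pass 70% of its speed; a pose out of reach is approached as far as the arm can. The fingers move at their own pace and stop on an object; FORCE is the grip in N (left out, the last holds). Time passes only in rows, so rows that do not move let the fingers close. It prints the time, the measured TCP pose, the force, the opening and the grip force at its end. Input that does not fit is refused with a message, and nothing moves.
- r.read_state(): the state, without advancing time (a new reading comes with each control period).
- viewer.camera(name): name is "side" or "top"; returns a dict with "img" (480x640x3 uint8, red, green, blue), "fx", "fy", "cx", "cy" (pixels), "k1" (the pictures are not rectified: a ray, as slopes to the right and down, at radius r is drawn at 1 + k1 r^2 times it, then the intrinsics apply), "pose" (4x4, takes a point from camera to world coordinates). Camera axes: x right, y down, z forward; pixel columns grow to the right and rows downward; lengths in m; the calibration is good to about 2 mm. A picture is of the moment at which its call begins. There is no depth.
- r.close_job(): hands the job in; it is judged then, once.
The state is a dict: "time": time; "joint_positions": joint angles; "joint_vel": joint speeds; "joint_torque": joint torques, N m; "ee_pos": TCP position; "eef_rot": TCP orientation; "ft_force": force on the tool from outside, world axes, zero at the start; "torque": the same for the moment, N m; "width": finger opening in m; "grip_force": force on a finger pad.
Only numpy, scipy, OpenCV 4.12 (cv2) and the standard library are available. Lean on these libraries where they do the work, as an engineer would, in place of code of your own. Each camera call takes 0.05 s, during which the arm holds its last target. There are 200 camera calls.

## Working session

There is one attempt and no reset: what is moved stays moved. The work goes in short steps, Python scripts to look and compute and a shell command to move; the robot and the scene stay as the last step left them, time stands still between calls to the robot, and variables do not carry over. Pictures are saved under pics/ and viewed, at most 10 in all, crops included, and the job is handed in when it is done.

```bash
ls; mkdir -p pics
python3 - <<'E'
from bench import r, viewer
import cv2,numpy as np
s=r.read_state();print({k:np.round(v,3).tolist() for k,v in s.items()})
for n in("top","side"):
    c=viewer.camera(n);cv2.imwrite(f"pics/{n}0.png",c["img"][...,::-1]);print(n,c["fx"],c["cx"],c["cy"],c["k1"],np.round(c["pose"],3).tolist())
E
```

```text
bench.py
jog.py
pics
{'time': 0.0, 'joint_positions': [-1.205, 0.333, -0.065, 1.461, 0.022, 1.35, -0.088], 'joint_vel': [-0.0, 0.0, 0.0, -0.002, 0.002, -0.0, -0.001], 'joint_torque': [-0.002, -62.326, 0.023, -38.99, -0.062, 0.04, 0.0], 'ee_pos': [0.237, 0.578, 0.244], 'eef_rot': [0.193, 0.981, -0.001, -0.0], 'ft_force': [0.014, -0.172, 0.106], 'torque': [-0.051, -0.046, 0.058], 'grip_force': 0.0, 'width': 0.087}
top 613.7893185998919 321.468230367481 238.16107241280417 -0.10491970371539246 [[-0.018, -0.999, 0.04, 0.497], [-1.0, 0.019, 0.016, 0.018], [-0.017, -0.039, -0.999, 1.377], [0.0, 0.0, 0.0, 1.0]]
side 468.50092010634944 312.97208000810156 244.3656373035616 -0.1107223660722282 [[0.801, -0.296, 0.52, -0.109], [-0.598, -0.43, 0.676, -0.82], [0.023, -0.853, -0.522, 0.755], [0.0, 0.0, 0.0, 1.0]]
```

View pics/top0.png

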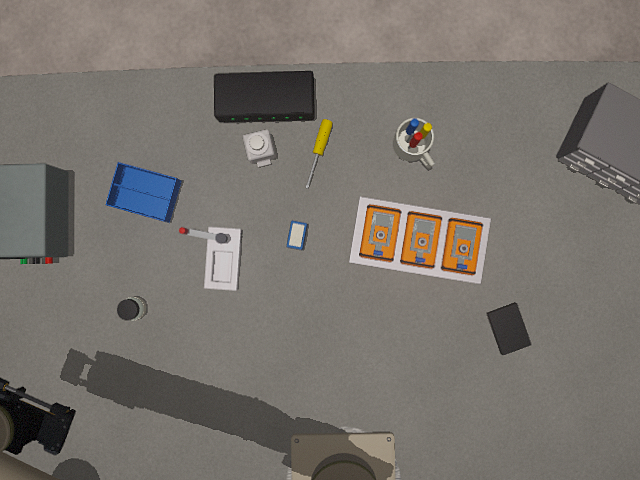

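View pics/side0.png

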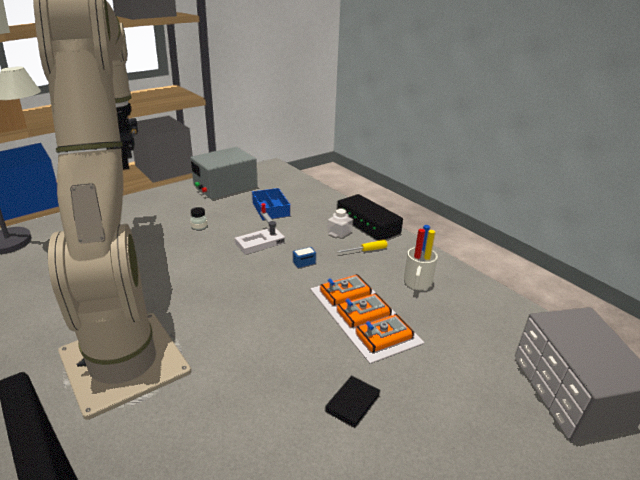

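Both views show the layout. In the top view the enclosure is around (223,259), the knob at (183,231), the module at (297,235) and the drives at about (380,234), (422,242) and (463,247). All are also visible in the side view. Next I'll look at enlarged crops.

```bash
cat > h.py <<'E'
from bench import r, viewer
import cv2,numpy as np
from scipy.spatial.transform import Rotation as R
def cam(n):
    c=viewer.camera(n); c["K"]=np.array([[c["fx"],0,c["cx"]],[0,c["fy"],c["cy"]],[0,0,1.]]); c["hsv"]=cv2.cvtColor(c["img"],cv2.COLOR_RGB2HSV); c["pose"]=np.array(c["pose"]); return c
def ray(c,uv):
    # pixel->ray; distortion 1+k1 r^2
    p=cv2.undistortPoints(np.array(uv,float).reshape(-1,1,2),c["K"],np.array([c["k1"],0,0,0.])).reshape(-1,2)
    d=np.c_[p,np.ones(len(p))]@c["pose"][:3,:3].T
    return c["pose"][:3,3],d/np.linalg.norm(d,axis=1,keepdims=True)
def plane(c,uv,z):
    o,d=ray(c,uv); return o+d*((z-o[2])/d[:,2])[:,None]
def proj(c,P):
    P=(np.atleast_2d(P)-c["pose"][:3,3])@c["pose"][:3,:3]
    return cv2.projectPoints(P,np.zeros(3),np.zeros(3),c["K"],np.array([c["k1"],0,0,0.]))[0].reshape(-1,2)
def tri(c1,u1,c2,u2):
    o1,d1=ray(c1,u1);o2,d2=ray(c2,u2);d1=d1[0];d2=d2[0]
    A=np.array([d1,-d2]).T;s=np.linalg.lstsq(A,o2-o1,rcond=None)[0]
    a=o1+s[0]*d1;b=o2+s[1]*d2
    return (a+b)/2,np.linalg.norm(a-b)
def blobs(c,lo,hi,box,amin=4):
    m=cv2.inRange(c["hsv"],np.array(lo),np.array(hi)); k=np.zeros_like(m);x0,y0,x1,y1=box;k[y0:y1,x0:x1]=m[y0:y1,x0:x1]
    n,l,st,ce=cv2.connectedComponentsWithStats(k)
    return [(ce[i],st[i],(l==i).astype(np.uint8)) for i in range(1,n) if st[i,4]>=amin]
E
python3 - <<'E'
from h import *
t=cam("top")["img"];s=cam("side")["img"]
def crop(i,x0,y0,w,h,W,H):return cv2.resize(i[y0:y0+h,x0:x0+w],(W,H),interpolation=cv2.INTER_NEAREST)
o=np.zeros((600,800,3),np.uint8)
o[:300,:400]=crop(t,172,217,80,60+20,400,400)[:300] if 0 else crop(t,172,220,100,75,400,300)
o[:300,400:]=crop(t,345,195,150,100,400,300)[:, :400] if 0 else crop(t,350,195,140,105,400,300)
o[300:,:400]=crop(s,230,195,100,75,400,300)
o[300:,400:]=crop(s,310,265,120,90,400,300)
cv2.imwrite("pics/c1.png",o[...,::-1])
E
```

```text
(no output)
```

View pics/c1.png

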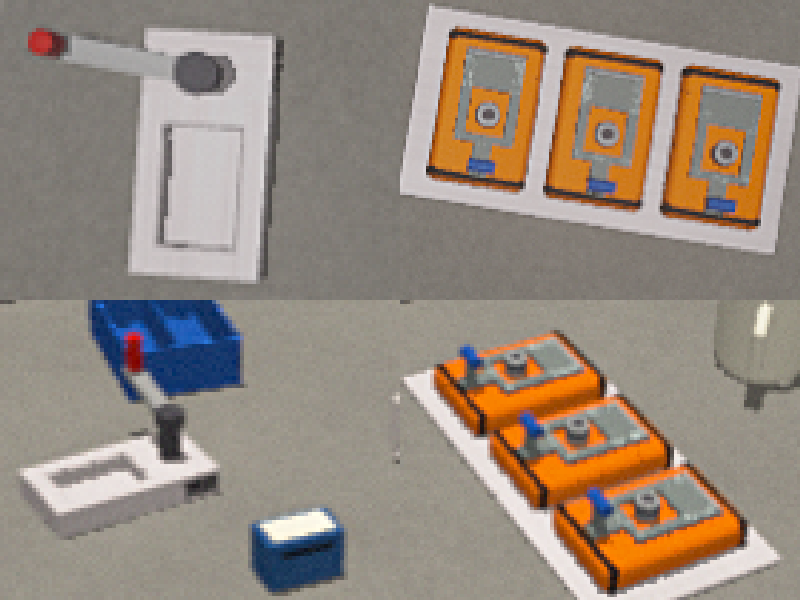

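The crop confirms it: the lever is open with the knob at top px ≈(183,231), the pocket centre is at ≈(222,266), and all the bars face the robot. Now I'll measure.

```bash
cat > meas.py <<'E'
from h import *
np.set_printoptions(precision=4,suppress=True)
t=cam("top");s=cam("side")
def big(b):return max(b,key=lambda q:q[1][4])
def rect(m,c,z):
    cn=max(cv2.findContours(m,0,1)[0],key=cv2.contourArea)
    P=plane(c,cn.reshape(-1,2),z)[:,:2]
    return cv2.minAreaRect((P*1000).astype(np.float32))
# label
a=big(blobs(t,(0,0,170),(179,70,255),(284,215,312,255)));b=big(blobs(s,(0,0,170),(179,70,255),(288,240,320,262)))
print("label",a[0],b[0],*tri(t,a[0],s,b[0]),rect(a[2],t,.04))
bl=big(blobs(t,(95,100,40),(125,255,255),(280,215,315,255)));u=cv2.morphologyEx(bl[2]|a[2],3,np.ones((5,5)));print("module top-outline",rect(u,t,.04))
# knob
hs=[max([q for lo,hi in(((0,150,80),(8,255,255)),((172,150,80),(179,255,255))) for q in blobs(c,lo,hi,bx)],key=lambda q:q[1][4]) for c,bx in((t,(170,220,200,245)),(s,(255,195,275,225)))]
print("knob",hs[0][0],hs[1][0],*tri(t,hs[0][0],s,hs[1][0]))
# enclosure
e=big(blobs(t,(0,0,190),(179,40,255),(195,222,250,296)));print("encl",e[1],rect(e[2],t,.022))
print("encl pix",cv2.boxPoints(cv2.minAreaRect(max(cv2.findContours(e[2],0,1)[0],key=cv2.contourArea))))
# post
p=big(blobs(t,(0,0,0),(179,90,110),(214,230,231,245)));print("post",p[0],p[1],plane(t,p[0],.06))
# tray
o=cv2.inRange(t["hsv"],(8,130,80),(22,255,255))
tr=cv2.morphologyEx(cv2.inRange(t["hsv"],(0,0,190),(179,40,255)),3,np.ones((3,3)))
x=np.zeros_like(tr);x[190:290,345:495]=tr[190:290,345:495];print("tray",rect(x,t,.006))
# bars
B1=sorted(blobs(t,(105,120,60),(130,255,255),(350,200,490,290)),key=lambda q:q[0][0]);B2=sorted(blobs(s,(105,120,60),(130,255,255),(315,270,420,355)),key=lambda q:q[0][0])
print(len(B1),len(B2))
for i,j in zip(B1,B2):print("bar",i[0],i[1][4],j[0],j[1][4],*tri(t,i[0],s,j[0]),plane(t,i[0],.059))
E
python3 meas.py
```

```text
label [296.1992 234.741 ] [304.134  250.8557] [0.5595 0.0937 0.0392] 0.0024325815170206486 ((558.5131225585938, 94.44075775146484), (25.22170066833496, 47.05244064331055), 78.74140930175781)
module top-outline ((558.4331665039062, 94.35960388183594), (35.18760299682617, 58.236507415771484), 78.69474792480469)
knob [181.5926 229.9259] [263.     208.2941] [0.5735 0.3394 0.0676] 0.0027476888337241373
encl [ 205  228   35   62 1507] ((510.4880065917969, 261.35809326171875), (71.20230865478516, 134.0010986328125), 85.30552673339844)
encl pix [[204.2919 287.3307]
 [208.0584 227.0662]
 [239.8094 229.0506]
 [236.0428 289.3152]]
post [221.5943 237.6792] [216 233  14  10 106] [[0.5543 0.2547 0.06  ]]
tray ((543.1470336914062, -179.64930725097656), (297.1205139160156, 146.963134765625), 79.48192596435547)
3 3
bar [377.8065 252.3226] 31 [330.6  281.35] 20 [ 0.5168 -0.0818  0.0541] 0.000577950390467997 [[ 0.5165 -0.0812  0.059 ]]
bar [419.8621 259.4483] 29 [348.88 302.16] 25 [ 0.5    -0.1725  0.0535] 0.0014983908629784216 [[ 0.4994 -0.1712  0.059 ]]
bar [461.9118 266.1471] 34 [369.4667 325.3333] 30 [ 0.4837 -0.2633  0.0535] 0.0015171801522581812 [[ 0.4832 -0.2616  0.059 ]]
```

```bash
cat > go.py <<'E'
# usage: go.py x y z yawdeg(of tool y axis)  -> tool-axis shift & turn
import sys;from h import *
x,y,z,a=map(float,sys.argv[1:5]);s=r.read_state();M=R.from_quat(s["eef_rot"]).as_matrix()
d=M.T@(np.array([x,y,z])-s["ee_pos"]);cur=np.arctan2(M[1,1],M[0,1]);t=-(np.radians(a)-cur);t=(t+np.pi/2)%np.pi-np.pi/2
print("shift",d.round(4),"turn",round(t,4),"y-axis deg",round(np.degrees(cur),2),"tilt",M[:,2].round(4),"j7",round(s["joint_positions"][6],3),"t",s["time"],"pos",np.round(s["ee_pos"],4),"F",np.round(s["ft_force"],2))
E
python3 go.py .559 .094 .11 78.7
python3 - <<'E'
from h import *
np.set_printoptions(precision=4,suppress=True)
t=cam("top");s=cam("side")
for a,b in(((204.3,287.3),(235,237)),((236,289.3),(246.2,247)),((239.8,229),(285,237))):print(*tri(t,a,s,b))
print("pocket",plane(t,(221.9,266.5),.022))
# reproject the expected pocket corners in the top view
c=np.array([.4925,.2628,.022]);X=np.array([.9966,-.082,0]);Y=np.array([.082,.9966,0])
P=[c+i*.033*X+j*.021*Y for i,j in((1,1),(1,-1),(-1,-1),(-1,1))]
print(((proj(t,P)-[172,220])*4).round(0).tolist(),(((proj(s,P)-[230,195])*4)+[0,300]).round(0).tolist())
E
```

```text
shift [-0.4817 -0.326   0.1344] turn -0.1915 y-axis deg 67.73 tilt [-1.e-04 -4.e-04 -1.e+00] j7 -0.089 t 0.3 pos [0.2369 0.5783 0.2443] F [-0.68 -0.57 -0.33]
[0.4478 0.301  0.0217] 0.0030146136427547047
[0.4439 0.2288 0.0241] 0.0066276899684129306
[0.5766 0.2198 0.0181] 0.004679693963258314
pocket [[0.492  0.2617 0.022 ]]
[[164.0, 123.0], [239.0, 128.0], [231.0, 247.0], [156.0, 242.0]] [[120.0, 449.0], [145.0, 473.0], [66.0, 495.0], [43.0, 470.0]]
```

Heights agree with the text: label 39 mm, rim 22 mm, bars 54 mm. The pocket is at (0.4925, 0.2625). Moving above the module.

The rows are not in the units I measure in: shifts go in shares of 0.8 m and turns go in shares of 2 pi rad. I convert before sending: -0.4817 m / 0.8 = -0.6021, -0.44 m / 0.8 = -0.55, -0.192 rad / 6.2832 = -0.0306.

```bash
python3 jog.py '[[[-0.05, -0.0338, 0, 0, 0.087], [-0.1, -0.0675, 0, 0, 0.087], [-0.15, -0.1013, 0, 0, 0.087], [-0.2, -0.135, 0, 0, 0.087], [-0.25, -0.1688, 0, 0, 0.087], [-0.3, -0.2025, 0.025, -0.0048, 0.087], [-0.35, -0.2375, 0.05, -0.0095, 0.087], [-0.4, -0.2713, 0.075, -0.0159, 0.087], [-0.45, -0.305, 0.1, -0.0239, 0.087], [-0.5, -0.3388, 0.125, -0.0306, 0.087], [-0.55, -0.3725, 0.15, -0.0306, 0.087], [-0.6021, -0.4075, 0.1675, -0.0306, 0.087]]]'; python3 go.py .559 .094 .039 78.7
```

```text
time: 1.6
ee_pos: [0.551, 0.1054, 0.1143]
eef_rot: [0.098, 0.995, 0.0, -0.0]
ft_force: [1.5, 1.4, 0.0]
width: 0.0873
grip_force: 0.0
shift [-0.0101 -0.0096  0.0753] turn 0.0012 y-axis deg 78.77 tilt [-2.e-04  2.e-04 -1.e+00] j7 1.184 t 1.6 pos [0.551  0.1054 0.1143] F [1.51 1.41 0.05]
```

```bash
python3 jog.py '[[[0, 0, 0, 0, 0.087], [0, 0, 0, 0, 0.087], [0, 0, 0, 0, 0.087]]]' >/dev/null; python3 go.py .559 .094 .039 78.7
```

```text
shift [-0.0113 -0.0123  0.0765] turn 0.0019 y-axis deg 78.81 tilt [ 1.e-04  8.e-04 -1.e+00] j7 1.179 t 1.9 pos [0.5503 0.1082 0.1155] F [-0.15  0.76 -0.43]
```

To row units: 0.0765 m / 0.8 = 0.0956, 0.06 m / 0.8 = 0.075, 0.002 rad / 6.2832 = 0.0003.

```bash
python3 jog.py '[[[-0.0141, -0.0154, 0.0375, 0.0003, 0.087], [-0.0141, -0.0154, 0.075, 0.0003, 0.087], [-0.0141, -0.0154, 0.0956, 0.0003, 0.087], [-0.0141, -0.0154, 0.0956, 0.0003, 0.087], [-0.0141, -0.0154, 0.0956, 0.0003, 0.087]]]'; python3 go.py .559 .094 .039 78.7
```

```text
time: 2.4
ee_pos: [0.5593, 0.0939, 0.0396]
eef_rot: [0.098, 0.995, 0.0, 0.0]
ft_force: [0.2, 0.9, 0.3]
width: 0.0867
grip_force: 0.0
shift [ 0.0003 -0.      0.0006] turn 0.0003 y-axis deg 78.72 tilt [ 6.e-04  7.e-04 -1.e+00] j7 1.239 t 2.4 pos [0.5593 0.0939 0.0396] F [0.24 0.88 0.32]
```

```bash
python3 jog.py '[[[0, 0, 0, 0, 0.03], [0, 0, 0, 0, 0.03], [0, 0, 0, 0, 0.03], [0, 0, 0, 0, 0.03], [0, 0, 0, 0, 0.03], [0, 0, 0, 0, 0.03], [0, 0, 0, 0, 0.03]]]' 15; python3 go.py .559 .094 .039 78.7
```

```text
time: 3.1
ee_pos: [0.5592, 0.0926, 0.0387]
eef_rot: [0.099, 0.995, 0.0, -0.0]
ft_force: [-0.7, 0.7, 0.3]
width: 0.0392
grip_force: 0.0
shift [ 0.0005  0.0014 -0.0003] turn -0.0016 y-axis deg 78.61 tilt [-0.e+00  1.e-04 -1.e+00] j7 1.239 t 3.1 pos [0.5592 0.0926 0.0387] F [-0.74  0.73  0.27]
```

```bash
python3 jog.py '[[[0, 0, 0, 0, 0.02], [0, 0, 0, 0, 0.02], [0, 0, 0, 0, 0.02], [0, 0, 0, 0, 0.02]]]' 15
python3 - <<'E'
from h import *
t=cam("top");s=cam("side")
o=np.hstack([cv2.resize(t["img"][205:265,255:335],(400,300)),cv2.resize(s["img"][210:285,255:355],(400,300))]);cv2.imwrite("pics/g.png",o[...,::-1])
E
```

```text
time: 3.5
ee_pos: [0.5592, 0.0926, 0.0387]
eef_rot: [0.099, 0.995, 0.0, -0.0]
ft_force: [0.0, -0.9, -0.8]
width: 0.0357
grip_force: 15.0
```

To row units: -0.06 m / 0.8 = -0.075, -0.03 m / 0.8 = -0.0375.

```bash
python3 jog.py '[[[0, 0, -0.0375, 0, 0.02], [0, 0, -0.075, 0, 0.02], [0, 0, -0.075, 0, 0.02]]]' 15; python3 go.py .4925 .2625 .1 85.3
```

```text
time: 3.9
ee_pos: [0.5615, 0.0929, 0.1025]
eef_rot: [0.099, 0.995, 0.001, 0.003]
ft_force: [0.1, -0.5, -1.4]
width: 0.0359
grip_force: 15.0
shift [0.1012 0.1526 0.0024] turn -0.1171 y-axis deg 78.59 tilt [ 0.0058  0.0018 -1.    ] j7 1.217 t 3.9 pos [0.5615 0.0929 0.1025] F [ 0.15 -0.52 -1.43]
```

To row units: 0.1526 m / 0.8 = 0.1908, 0.114 m / 0.8 = 0.1425, -0.117 rad / 6.2832 = -0.0186.

```bash
python3 jog.py '[[[0.0325, 0.0475, 0, -0.008, 0.02], [0.065, 0.095, 0, -0.0159, 0.02], [0.0975, 0.1425, 0, -0.0186, 0.02], [0.1263, 0.1908, 0.003, -0.0186, 0.02], [0.1263, 0.1908, 0.003, -0.0186, 0.02], [0.1263, 0.1908, 0.003, -0.0186, 0.02], [0.1263, 0.1908, 0.003, -0.0186, 0.02], [0.1263, 0.1908, 0.003, -0.0186, 0.02]]]'>/dev/null; python3 go.py .4925 .2625 .06 85.3
```

```text
shift [-0.0014  0.002   0.0361] turn -0.0021 y-axis deg 85.18 tilt [-1.e-04 -5.e-04 -1.e+00] j7 0.97 t 4.7 pos [0.4909 0.2606 0.0961] F [-0.2   0.55 -1.79]
```

To row units: 0.03 m / 0.8 = 0.0375, 0.002 m / 0.8 = 0.0025, -0.002 rad / 6.2832 = -0.0003.

```bash
python3 jog.py '[[[-0.0018, 0.0025, 0.0375, -0.0003, 0.02], [-0.0018, 0.0025, 0.0375, -0.0003, 0.02], [-0.0018, 0.0025, 0.0375, -0.0003, 0.02]]]'
python3 - <<'E'
from h import *
t=cam("top");s=cam("side");np.save("/tmp/x.npy",0)
o=np.hstack([cv2.resize(t["img"][220:295,172:272],(400,300),interpolation=0),cv2.resize(s["img"][185:260,220:320],(400,300),interpolation=0)]);cv2.imwrite("pics/p1.png",o[...,::-1])
E
python3 go.py .4925 .2625 .06 85.3
```

```text
time: 5.0
ee_pos: [0.4919, 0.263, 0.0663]
eef_rot: [0.041, 0.999, -0.001, -0.001]
ft_force: [-0.1, 0.2, -1.7]
width: 0.0357
grip_force: 15.0
shift [-0.     -0.0013  0.0074] turn 0.0014 y-axis deg 85.38 tilt [ 9.e-04  6.e-04 -1.e+00] j7 0.978 t 5.1 pos [0.4926 0.2638 0.0674] F [ 0.05  0.29 -0.11]
```

View pics/p1.png

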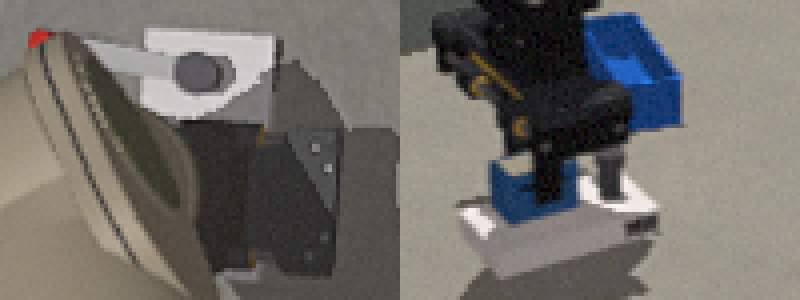

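The side view (right half) shows the cartridge over the pocket, aligned. Lowering, with force checks.

To row units: 0.013 m / 0.8 = 0.0163, 0.01 m / 0.8 = 0.0125.

```bash
python3 jog.py '[[[0, -0.0013, 0.0075, 0, 0.02], [0, -0.0013, 0.0125, 0, 0.02], [0, -0.0013, 0.0163, 0, 0.02], [0, -0.0013, 0.0163, 0, 0.02], [0, -0.0013, 0.0163, 0, 0.02]]]'; python3 go.py .4925 .2625 .047 85.3
```

```text
time: 5.6
ee_pos: [0.4918, 0.263, 0.0533]
eef_rot: [0.04, 0.999, -0.0, -0.0]
ft_force: [-0.6, 0.2, -1.1]
width: 0.0357
grip_force: 15.0
shift [-0.0007 -0.0004  0.0063] turn 0.0023 y-axis deg 85.43 tilt [-1.e-04 -0.e+00 -1.e+00] j7 0.982 t 5.6 pos [0.4918 0.263  0.0533] F [-0.56  0.16 -1.14]
```

Inside the pocket with no resistance, so continuing down.

To row units: 0.0075 m / 0.8 = 0.0094, 0.007 m / 0.8 = 0.0088.

```bash
python3 jog.py '[[[0, 0, 0.0038, 0, 0.02], [0, 0, 0.0069, 0, 0.02], [0, 0, 0.0088, 0, 0.02], [0, 0, 0.0094, 0, 0.02], [0, 0, 0.0094, 0, 0.02]]]'; python3 go.py .4925 .2625 .047 85.3
```

```text
time: 6.1
ee_pos: [0.4918, 0.263, 0.0466]
eef_rot: [0.04, 0.999, 0.0, -0.0]
ft_force: [-4.8, -2.8, 10.3]
width: 0.0356
grip_force: 15.0
shift [-0.0008 -0.0004 -0.0004] turn 0.0022 y-axis deg 85.43 tilt [-4.e-04  1.e-04 -1.e+00] j7 0.984 t 6.1 pos [0.4918 0.263  0.0466] F [-4.81 -2.78 10.31]
```

Floor contact at TCP 0.0466, as expected for a seated cartridge. Releasing and rising.

To row units: -0.13 m / 0.8 = -0.1625, -0.12 m / 0.8 = -0.15.

```bash
python3 jog.py '[[[0, 0, 0, 0, 0.06], [0, 0, 0, 0, 0.06], [0, 0, 0, 0, 0.06], [0, 0, -0.0025, 0, 0.06], [0, 0, -0.0025, 0, 0.06], [0, 0, -0.05, 0, 0.06], [0, 0, -0.1, 0, 0.06], [0, 0, -0.15, 0, 0.06], [0.0625, -0.025, -0.15, 0, 0.06], [0.125, -0.075, -0.15, 0, 0.06], [0.125, -0.125, -0.15, 0, 0.06], [0.125, -0.1625, -0.15, 0, 0.06]]]'
python3 - <<'E'
from h import *
t=cam("top");s=cam("side")
o=np.hstack([cv2.resize(t["img"][220:295,172:272],(400,300),interpolation=0),cv2.resize(s["img"][185:260,220:320],(400,300),interpolation=0)]);cv2.imwrite("pics/p2.png",o[...,::-1])
E
```

```text
time: 7.3
ee_pos: [0.3797, 0.1395, 0.1657]
eef_rot: [0.039, 0.999, 0.0, -0.0]
ft_force: [1.7, -0.1, 0.6]
width: 0.0602
grip_force: 0.0
```

View pics/p2.png

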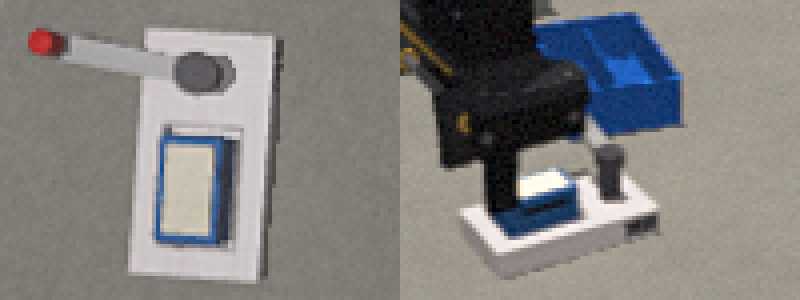

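The cartridge is down in the pocket, parallel to it (top crop ≈(193,190)), and the knob is at top px ≈(182,230). Next, over the knob.

```bash
python3 go.py .573 .3375 .14 25
```

```text
shift [-0.1743  0.2152  0.0261] turn 1.0502 y-axis deg 85.17 tilt [ 1.e-04  6.e-04 -1.e+00] j7 1.003 t 7.4 pos [0.3813 0.1378 0.166 ] F [0.51 0.62 0.03]
```

To row units: 0.2152 m / 0.8 = 0.269, -0.15 m / 0.8 = -0.1875, 0.15 rad / 6.2832 = 0.0239.

```bash
python3 jog.py '[[[-0.0313, 0.0375, 0, 0.0239, 0.05], [-0.0625, 0.075, 0, 0.0477, 0.05], [-0.0938, 0.1125, 0, 0.0716, 0.05], [-0.125, 0.15, 0, 0.0955, 0.05], [-0.1563, 0.1875, 0, 0.1194, 0.05], [-0.1875, 0.225, 0, 0.1432, 0.05], [-0.2179, 0.269, 0, 0.1671, 0.05], [-0.2179, 0.269, 0.0325, 0.1671, 0.05], [-0.2179, 0.269, 0.0325, 0.1671, 0.05], [-0.2179, 0.269, 0.0325, 0.1671, 0.05], [-0.2179, 0.269, 0.0325, 0.1671, 0.05], [-0.2179, 0.269, 0.0325, 0.1671, 0.05]]]'>/dev/null; python3 go.py .573 .3375 .085 25
```

```text
shift [-0.0039 -0.002   0.0564] turn 0.0043 y-axis deg 25.25 tilt [ 0.0014  0.0013 -1.    ] j7 -0.07 t 8.6 pos [0.573  0.3418 0.1414] F [-0.04 -0.08 -0.72]
```

```bash
python3 jog.py '[[[-0.0049, -0.0025, 0.0375, 0, 0.05], [-0.0049, -0.0025, 0.0705, 0, 0.05], [-0.0049, -0.0025, 0.0705, 0, 0.05], [-0.0049, -0.0025, 0.0705, 0, 0.01], [-0.0049, -0.0025, 0.0705, 0, 0.01], [-0.0049, -0.0025, 0.0705, 0, 0.01], [-0.0049, -0.0025, 0.0705, 0, 0.01], [-0.0049, -0.0025, 0.0705, 0, 0.01], [-0.0049, -0.0025, 0.0705, 0, 0.01], [-0.0049, -0.0025, 0.0705, 0, 0.01]]]' 5; python3 go.py .573 .3375 .085 25
```

```text
time: 9.6
ee_pos: [0.5726, 0.3373, 0.0836]
eef_rot: [0.535, 0.845, -0.0, 0.0]
ft_force: [-1.1, -1.8, 1.5]
width: 0.0136
grip_force: 5.0
shift [-0.      0.0005 -0.0014] turn 0.0045 y-axis deg 25.26 tilt [-1.e-04 -3.e-04 -1.e+00] j7 -0.054 t 9.6 pos [0.5726 0.3373 0.0836] F [-1.06 -1.77  1.46]
```

Run:
```python
from h import *
s=r.read_state();M=R.from_quat(s["eef_rot"]).as_matrix();p=s["ee_pos"]
P=np.array([.5543,.2577])
for i,a in enumerate(np.radians([88,100,112,124,136,148,160,170,176,179])):
    q=np.r_[P+.081*np.array([np.cos(a),np.sin(a)]),.085];print((M.T@(q-p)).round(3),round(-1.04*(i+1)/10,2))
```

```text
[ 0.008 -0.013 -0.001] -0.1
[ 0.014 -0.029 -0.001] -0.21
[ 0.017 -0.046 -0.001] -0.31
[ 0.016 -0.063 -0.001] -0.42
[ 0.012 -0.079 -0.001] -0.52
[ 0.004 -0.094 -0.001] -0.62
[-0.007 -0.108 -0.001] -0.73
[-0.017 -0.117 -0.001] -0.83
[-0.025 -0.121 -0.001] -0.94
[-0.028 -0.123 -0.001] -1.04
```

To row units: -0.108 m / 0.8 = -0.135, -0.094 m / 0.8 = -0.1175, -0.73 rad / 6.2832 = -0.1162.

```bash
python3 jog.py '[[[0.01, -0.0163, -0.0013, -0.0159, 0.01], [0.0175, -0.0363, -0.0013, -0.0334, 0.01], [0.0213, -0.0575, -0.0013, -0.0493, 0.01], [0.02, -0.0788, -0.0013, -0.0668, 0.01], [0.015, -0.0988, -0.0013, -0.0828, 0.01], [0.005, -0.1175, -0.0013, -0.0987, 0.01], [-0.0088, -0.135, -0.0013, -0.1162, 0.01]]]'; python3 go.py .4733 .2633 .085 85.3
```

```text
time: 10.3
ee_pos: [0.4764, 0.2865, 0.0845]
eef_rot: [0.195, 0.981, 0.001, -0.0]
ft_force: [-0.8, 2.4, -0.7]
width: 0.0141
grip_force: 5.0
shift [-0.006  -0.0227 -0.0006] turn -0.3113 y-axis deg 67.46 tilt [-6.0e-04  1.7e-03 -1.0e+00] j7 0.595 t 10.3 pos [0.4764 0.2865 0.0845] F [-0.84  2.38 -0.68]
```

To row units: -0.0227 m / 0.8 = -0.0284, -0.018 m / 0.8 = -0.0225, -0.31 rad / 6.2832 = -0.0493.

```bash
python3 jog.py '[[[-0.0038, -0.0125, 0, -0.0159, 0.01], [-0.0063, -0.0225, 0, -0.0318, 0.01], [-0.0075, -0.0284, 0, -0.0493, 0.01], [-0.0075, -0.0284, 0, -0.0493, 0.01], [-0.0075, -0.0284, 0, -0.0493, 0.01]]]'; python3 go.py .4743 .2633 .085 85.3
```

```text
time: 10.8
ee_pos: [0.4736, 0.2628, 0.0843]
eef_rot: [0.045, 0.999, 0.0, -0.001]
ft_force: [-4.3, 2.8, 0.4]
width: 0.0141
grip_force: 5.0
shift [-0.0006  0.0005 -0.0007] turn -0.0073 y-axis deg 84.88 tilt [-1.3e-03  9.0e-04 -1.0e+00] j7 0.918 t 10.8 pos [0.4736 0.2628 0.0843] F [-4.29  2.82  0.43]
```

Pressing in small steps towards −y until the stop is felt.

To row units: -0.002 m / 0.8 = -0.0025.

```bash
python3 jog.py '[[[0, -0.0025, 0, 0, 0.01], [0, -0.0025, 0, 0, 0.01], [0, -0.0025, 0, 0, 0.01]]]'; python3 jog.py '[[[0, -0.0025, 0, 0, 0.01], [0, -0.0025, 0, 0, 0.01], [0, -0.0025, 0, 0, 0.01]]]'
```

```text
time: 11.1
ee_pos: [0.4736, 0.2627, 0.0844]
eef_rot: [0.044, 0.999, 0.002, -0.0]
ft_force: [-2.3, 10.0, -3.1]
width: 0.0131
grip_force: 5.0
time: 11.4
ee_pos: [0.4734, 0.2608, 0.0845]
eef_rot: [0.044, 0.999, 0.002, -0.0]
ft_force: [-2.5, 10.3, -5.2]
width: 0.0178
grip_force: 5.0
```

Stop felt: 10 N with no motion. Releasing, rising and moving off to look.

To row units: -0.18 m / 0.8 = -0.225, -0.15 m / 0.8 = -0.1875.

```bash
python3 jog.py '[[[0, 0.0038, 0, 0, 0.014], [0, 0.0038, 0, 0, 0.05], [0, 0.0038, 0, 0, 0.05], [0, 0.0038, 0, 0, 0.05], [0, 0.0038, -0.05, 0, 0.05], [0, 0.0038, -0.1, 0, 0.05], [0.05, -0.0375, -0.1, 0, 0.05], [0.075, -0.0875, -0.1, 0, 0.03], [0.075, -0.1375, -0.1, 0, 0.01], [0.075, -0.1875, -0.1, 0, 0], [0.075, -0.225, -0.1, 0, 0]]]' 20
python3 - <<'E'
from h import *
t=cam("top");s=cam("side")
o=np.hstack([cv2.resize(t["img"][220:295,172:272],(400,300),interpolation=0),cv2.resize(s["img"][185:260,220:320],(400,300),interpolation=0)]);cv2.imwrite("pics/p3.png",o[...,::-1])
k=max([q for lo,hi in(((0,150,80),(8,255,255)),((172,150,80),(179,255,255))) for q in blobs(t,lo,hi,(195,230,250,300))],key=lambda q:q[1][4])
print(k[0],plane(t,k[0],.08))
E
python3 go.py .5557 -.089 .12 79.5
```

```text
time: 12.5
ee_pos: [0.3979, 0.0815, 0.1646]
eef_rot: [0.046, 0.999, 0.0, 0.0]
ft_force: [1.5, 0.9, -0.5]
width: 0.0257
grip_force: 0.0
[215.67857143 275.        ] [[0.47439052 0.26482423 0.08      ]]
shift [-0.173  -0.1534  0.0446] turn 0.0875 y-axis deg 84.51 tilt [ 3.e-04  1.e-04 -1.e+00] j7 1.142 t 12.6 pos [0.3981 0.0802 0.1646] F [-0.19 -0.15  0.2 ]
```

View pics/p3.png

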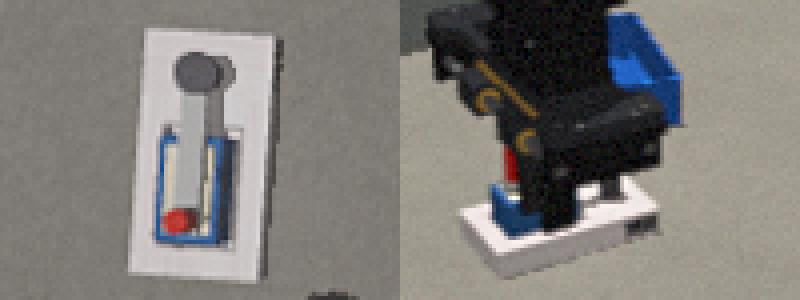

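The lever lies straight over the cartridge, with the knob measured at (0.4744, 0.2648) against (0.4746, 0.2643) for shut. On to the first bolt with fingers closed.

To row units: -0.173 m / 0.8 = -0.2163, -0.1534 m / 0.8 = -0.1918, 0.0875 rad / 6.2832 = 0.0139.

```bash
python3 jog.py '[[[-0.0375, -0.0313, 0, 0.0139, 0], [-0.075, -0.0625, 0, 0.0139, 0], [-0.1125, -0.1, 0, 0.0139, 0], [-0.15, -0.1313, 0, 0.0139, 0], [-0.1875, -0.1625, 0.025, 0.0139, 0], [-0.2163, -0.1918, 0.0558, 0.0139, 0], [-0.2163, -0.1918, 0.0558, 0.0139, 0], [-0.2163, -0.1918, 0.0558, 0.0139, 0], [-0.2163, -0.1918, 0.0558, 0.0139, 0], [-0.2163, -0.1918, 0.0558, 0.0139, 0], [-0.2163, -0.1918, 0.0558, 0.0139, 0]]]'; python3 go.py .5557 -.089 .07 79.5
```

```text
time: 13.7
ee_pos: [0.5571, -0.0833, 0.1207]
eef_rot: [0.088, 0.996, 0.0, 0.001]
ft_force: [0.4, 0.5, 0.6]
width: 0.0005
grip_force: 0.0
shift [ 0.0004 -0.0059  0.0507] turn 0.0072 y-axis deg 79.91 tilt [ 1.6e-03  8.0e-04 -1.0e+00] j7 1.579 t 13.7 pos [ 0.5571 -0.0833  0.1207] F [0.41 0.51 0.62]
```

To row units: 0.0507 m / 0.8 = 0.0634, 0.03 m / 0.8 = 0.0375, 0.007 rad / 6.2832 = 0.0011.

```bash
python3 jog.py '[[[0.0005, -0.0074, 0.0375, 0.0011, 0], [0.0005, -0.0074, 0.0634, 0.0011, 0], [0.0005, -0.0074, 0.0634, 0.0011, 0], [0.0005, -0.0074, 0.0634, 0.0011, 0]]]'; python3 jog.py '[[[0, 0, 0.0038, 0, 0], [0, 0, 0.005, 0, 0], [0, 0, 0.005, 0, 0], [0, 0, 0.005, 0, 0]]]'; python3 go.py .5557 -.089 .066 79.5
```

```text
time: 14.1
ee_pos: [0.5556, -0.0896, 0.0699]
eef_rot: [0.092, 0.996, 0.0, 0.0]
ft_force: [0.1, 0.1, -0.2]
width: 0.0008
grip_force: 0.0
time: 14.5
ee_pos: [0.5556, -0.0899, 0.0655]
eef_rot: [0.092, 0.996, 0.0, 0.0]
ft_force: [0.2, -0.7, -0.1]
width: 0.0005
grip_force: 0.0
shift [ 0.0001  0.0009 -0.0005] turn -0.001 y-axis deg 79.44 tilt [ 5.e-04  2.e-04 -1.e+00] j7 1.612 t 14.5 pos [ 0.5556 -0.0899  0.0655] F [ 0.2  -0.68 -0.11]
```

To row units: 0.001 m / 0.8 = 0.0013.

```bash
for i in 1 2; do python3 jog.py '[[[0, 0, 0.0013, 0, 0], [0, 0, 0.0013, 0, 0], [0, 0, 0.0013, 0, 0]]]' | grep -E "pos|ft"; done
```

```text
ee_pos: [0.5556, -0.09, 0.0643]
ft_force: [0.0, 0.9, 1.0]
ee_pos: [0.5554, -0.09, 0.0631]
ft_force: [1.4, 0.1, 0.3]
```

```bash
for i in 1 2; do python3 jog.py '[[[0, 0, 0.0013, 0, 0], [0, 0, 0.0013, 0, 0], [0, 0, 0.0013, 0, 0]]]' | grep -E "pos|ft"; done
```

```text
ee_pos: [0.5553, -0.0899, 0.062]
ft_force: [0.7, 0.2, -0.5]
ee_pos: [0.5552, -0.09, 0.061]
ft_force: [0.7, 0.3, 1.0]
```

To row units: 0.001 m / 0.8 = 0.0013.

```bash
for i in 1 2; do python3 jog.py '[[[0, 0, 0.0013, 0, 0], [0, 0, 0.0013, 0, 0], [0, 0, 0.0013, 0, 0]]]' | grep -E "pos|ft"; done
```

```text
ee_pos: [0.5553, -0.09, 0.0605]
ft_force: [-2.6, 0.6, 6.4]
ee_pos: [0.5554, -0.09, 0.0604]
ft_force: [-7.1, 0.8, 16.2]
```

The push stopped 5.5 mm low, which suggests this bolt dropped. I'll check against the next bolt as a reference.

To row units: -0.04 m / 0.8 = -0.05, -0.02 m / 0.8 = -0.025.

```bash
python3 jog.py '[[[0, 0, -0.025, 0, 0], [0, 0, -0.05, 0, 0], [0, 0, -0.05, 0, 0]]]' >/dev/null; python3 go.py .539 -.1793 .069 79.5
```

```text
shift [ 0.0014 -0.0909  0.0324] turn -0.0012 y-axis deg 79.43 tilt [ 4.e-03  1.e-04 -1.e+00] j7 1.594 t 16.6 pos [ 0.5569 -0.0902  0.1015] F [ 1.   -0.11 -0.13]
```

To row units: -0.0909 m / 0.8 = -0.1136, -0.06 m / 0.8 = -0.075.

```bash
python3 jog.py '[[[0.0013, -0.0375, 0, 0, 0], [0.0013, -0.075, 0, 0, 0], [0.0013, -0.1136, 0, 0, 0], [0.0013, -0.1136, 0, 0, 0], [0.0013, -0.1136, 0.025, 0, 0], [0.0013, -0.1136, 0.0405, 0, 0], [0.0013, -0.1136, 0.0405, 0, 0], [0.0013, -0.1136, 0.0405, 0, 0]]]' | grep -E "pos|ft"; for i in 1 2 3; do python3 jog.py '[[[0, 0, 0.0019, 0, 0], [0, 0, 0.0019, 0, 0], [0, 0, 0.0019, 0, 0]]]' | grep -E "pos|ft"; done
```

```text
ee_pos: [0.5375, -0.1787, 0.0665]
ft_force: [-2.9, -0.4, 7.9]
ee_pos: [0.5375, -0.1788, 0.0664]
ft_force: [-9.9, 3.3, 24.9]
ee_pos: [0.5376, -0.1788, 0.0662]
ft_force: [-17.2, 4.0, 41.2]
ee_pos: [0.5376, -0.1788, 0.0661]
ft_force: [-24.3, 7.2, 57.1]
```

Bolt 2 is rigid at TCP 0.0665 (57 N felt, which was more than intended), so bolt 1, the drive at y≈−0.09, is the loose one. Going to its bar.

To row units: -0.045 m / 0.8 = -0.0563, -0.02 m / 0.8 = -0.025.

```bash
python3 jog.py '[[[0, 0, -0.025, 0, 0], [0, 0, -0.0563, 0, 0.02], [0, 0, -0.0563, 0, 0.045], [0, 0, -0.0563, 0, 0.045]]]' >/dev/null; python3 go.py .5165 -.0818 .1 79.5
```

```text
shift [0.0386 0.0912 0.0068] turn -0.0003 y-axis deg 79.48 tilt [ 0.e+00  4.e-04 -1.e+00] j7 1.768 t 18.7 pos [ 0.5378 -0.1785  0.1068] F [-0.02  1.31  0.92]
```

To row units: 0.0912 m / 0.8 = 0.114, 0.06 m / 0.8 = 0.075.

```bash
python3 jog.py '[[[0.0163, 0.0375, 0, 0, 0.045], [0.0325, 0.075, 0, 0, 0.045], [0.0483, 0.114, 0, 0, 0.045], [0.0483, 0.114, 0, 0, 0.045], [0.0483, 0.114, 0, 0, 0.045], [0.0483, 0.114, 0, 0, 0.045]]]' >/dev/null
python3 - <<'E'
from h import *
t=cam("top");s=cam("side")
o=np.hstack([cv2.resize(t["img"][205:280,340:440],(400,300),interpolation=0),cv2.resize(s["img"][250:325,290:390],(400,300),interpolation=0)]);cv2.imwrite("pics/p4.png",o[...,::-1])
E
python3 go.py .5165 -.0818 .061 79.5
```

```text
shift [0.0002 0.0017 0.0458] turn -0.0026 y-axis deg 79.35 tilt [-6.e-04 -4.e-04 -1.e+00] j7 1.557 t 19.4 pos [ 0.5164 -0.0835  0.1068] F [-0.56 -0.12 -0.72]
```

View pics/p4.png

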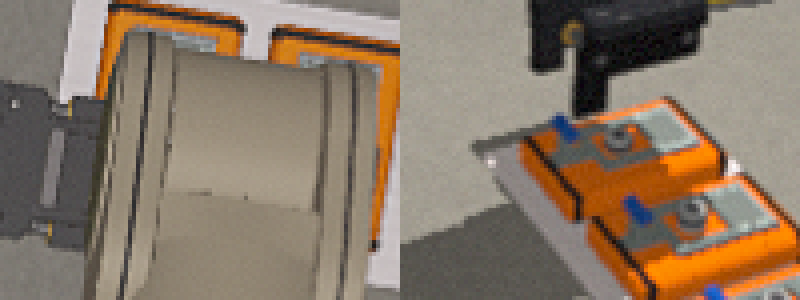

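The side view shows bolt 1 sunk compared with bolt 2, and the fingers above bar 1. Descending and pinching.

The rows are not in the units I measure in: shifts go in shares of 0.8 m and turns go in shares of 2 pi rad. I convert before sending: 0.0458 m / 0.8 = 0.0573, 0.04 m / 0.8 = 0.05.

```bash
python3 jog.py '[[[0, 0.0021, 0.025, 0, 0.045], [0, 0.0021, 0.05, 0, 0.045], [0, 0.0021, 0.0573, 0, 0.045], [0, 0.0021, 0.0573, 0, 0.045], [0, 0.0021, 0.0573, 0, 0.01], [0, 0.0021, 0.0573, 0, 0.01], [0, 0.0021, 0.0573, 0, 0.01], [0, 0.0021, 0.0573, 0, 0.01], [0, 0.0021, 0.0573, 0, 0.01], [0, 0.0021, 0.0573, 0, 0.01]]]' 15
python3 - <<'E'
from h import *
s=r.read_state();M=R.from_quat(s["eef_rot"]).as_matrix()
ex=np.array([.983,-.182,0])
for a in np.radians([6,12,18,24,30,36,41,45]):
    dx=-.087*np.cos(a)+.024*np.sin(a)+.087;dz=.087*np.sin(a)+.024*np.cos(a)-.024
    print((M.T@(ex*dx+np.array([0,0,dz]))).round(4))
E
```

```text
time: 20.4
ee_pos: [0.5169, -0.0827, 0.0619]
eef_rot: [0.093, 0.996, -0.001, 0.0]
ft_force: [-1.0, -6.4, 2.4]
width: 0.0195
grip_force: 15.0
[-0.003 -0.    -0.009]
[-0.0069 -0.     -0.0176]
[-0.0117 -0.     -0.0257]
[-0.0173 -0.     -0.0333]
[-0.0237 -0.     -0.0403]
[-0.0308  0.     -0.0465]
[-0.0371  0.     -0.0512]
[-0.0425  0.     -0.0545]
```

To row units: -0.0545 m / 0.8 = -0.0681, -0.0007 m / 0.8 = -0.0009.

```bash
python3 jog.py '[[[-0.0038, -0.0009, -0.0113, 0, 0.01], [-0.0088, -0.0009, -0.022, 0, 0.01], [-0.0146, -0.0009, -0.0321, 0, 0.01], [-0.0216, -0.0009, -0.0416, 0, 0.01], [-0.0296, -0.0009, -0.0504, 0, 0.01], [-0.0385, -0.0009, -0.0581, 0, 0.01], [-0.0464, -0.0009, -0.064, 0, 0.01], [-0.0531, -0.0009, -0.0681, 0, 0.01], [-0.0531, -0.0009, -0.0681, 0, 0.01], [-0.0531, -0.0009, -0.0681, 0, 0.01]]]' 20
python3 - <<'E'
from h import *
t=cam("top");s=cam("side")
o=np.hstack([cv2.resize(t["img"][205:280,340:440],(400,300),interpolation=0),cv2.resize(s["img"][250:325,290:390],(400,300),interpolation=0)]);cv2.imwrite("pics/p5.png",o[...,::-1])
E
python3 go.py .5165 -.0818 .061 79.5
```

```text
time: 21.4
ee_pos: [0.5581, -0.0904, 0.1164]
eef_rot: [0.093, 0.996, -0.001, -0.0]
ft_force: [-3.5, -5.0, 1.2]
width: 0.0195
grip_force: 20.0
shift [0.0424 0.0009 0.0553] turn -0.002 y-axis deg 79.38 tilt [-0.001 -0.001 -1.   ] j7 1.586 t 21.5 pos [ 0.558  -0.0904  0.1163] F [-2.3  -4.8   1.32]
```

View pics/p5.png

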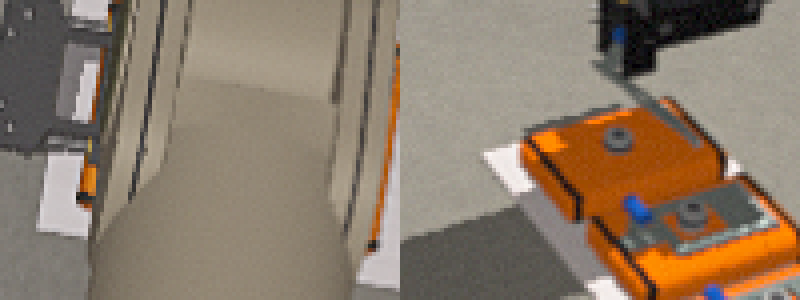

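The side view shows cap 1 raised at about 45° with its bar in the fingers (crop ≈(618,40)), the bolt exposed and the neighbouring cap shut. Forces are steady, so I'm handing in.

```bash
python3 -c "from bench import r, viewer;print(r.close_job())"
```

```text
the job is handed in; nothing more can be done
None
```

I seated the cartridge, let go of it and shut the lever to its stop; the loose bolt is on the drive nearest the enclosure, and the arm is holding that drive's cap open at about 45° (I checked the middle bolt, which is tight, pressing it with up to 57 N, and left the third untapped), handed in at 21.5 s.

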